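# Shut the battery drawer and hold the charging key switch turned

## Robot

A 7-joint arm with a two-finger parallel gripper is mounted at the origin on the work surface. World frame = base frame: x ahead of the robot, y to its left, z up, the work surface at z = 0. Lengths are in m, angles in rad, forces in N, time in s.
With the tool pointing down it reaches from about 0.425 to 0.875 m from the base axis. Payload 8.4 kg.
Tool frame: the origin (TCP) lies at the very end of the fingers, on their centre line; the grasp point (between the pads) lies 19 mm behind it; z points along the fingers, y is the line along which they close (so a half turn about z gives the same grasp; the last joint's range is limited). The gripper opens to 85 mm and grips with 20 to 120 N. Pads are 22 mm wide; open, the fingers measure 114 mm over their backs; the gripper's body (76 mm by 85 mm) begins 54 mm behind the grasp point. The pads swing forward as they close: fully open they stand 13 mm farther back than shut.
Start: joints at [-1.259, 0.333, 0.04, 1.465, -0.013, 1.343, -0.059], TCP at [0.26, 0.596, 0.201] pointing down, gripper open.
Joint ranges: [-2.58, 2.58], [-0.38, 2.09], [-1.3, 1.39], [0.25, 2.4], [-1.5, 4.64], [0.08, 2.09], [-2.65, 2.65]. Speed limits (rad/s): [2.22, 2.22, 2.79, 2.79, 3.14, 3.14, 3.14].

## Interface

Orientations are given as a 3x3 rotation matrix whose columns are the frame's x, y, z axes.
In Python, from workcell import arm, cams, spotter gives the robot as it stands.
- The arm moves only by the tool arm_command, never from a script. Its argument "commands" is text: rows parted by semicolons, each of 6 numbers parted by spaces: the shift along the world's x, y, z as a fraction of full scale, then the turn, a rotation vector about the world's x, y, z as a fraction of full scale. A call has 1 to 10 rows; each row is the pose to reach, as a shift and turn from the pose commanded when the call began; what a row does not reach only later rows make up. Full scale, the value 1, is 200 mm for a shift and 45 degrees for a turn. A row lasts 1/8 s, in which the tool goes at most 62.5 mm and 10.7 degrees, less where a joint would pass 70% of its speed; a pose out of reach is approached as far as the arm can. A call with a number of a shift or a turn outside -1 to 1 is refused whole. A call with a gripper value outside its range is refused whole. "jaw" is the opening, from -1 (shut) to 1 (fully open), set as the call begins (left out, the last holds). The fingers move at their own pace and stop on an object; the grip force is fixed at half the most. Time passes only in rows, so rows that repeat a pose let the fingers close. It gives the time, the measured TCP pose, the force, the opening and the grip force at its end, in the units of the state.
- arm.read_state(): the state, without advancing time (a new reading comes with each control period).
- cams.get_image(name): name is "scene" or "top"; returns (picture, depth): 384x512x3 uint8, red, green, blue; 384x512 float32, m along the optical axis (not along the pixel's ray), 0 where there is no reading.
- cams.camera_info(name): a dict with "camera_matrix" (3x3 intrinsics, pixels), "rvec" (rotation vector, rad) and "tvec" (3), from world to camera coordinates, as OpenCV has them. Camera axes: x right, y down, z forward; pixel columns grow to the right and rows downward; lengths in m; the calibration is good to about 2 mm. A picture is of the moment at which its call begins. camera_info takes no time and is no camera call.
- arm.close_job(): hands the job in; it is judged then, once.
Trained networks look in the newest picture that a camera, given by its name, has taken for a name from the list of things; names that differ only in an ending like _2 or _b are one class to them, and where a whole thing is asked for, a point or a joint stands for the part that bears it (a point fixed in the world has none). Each returns a list of dicts, best first, with "conf" (0 to 1); they miss things now and then, are a little off and sometimes report something else, mostly with a low value. They report only what shows in the picture. A call takes as long as a camera call. They do not tell look-alikes from the thing itself.
- spotter.boxes_of(name, camera): "location" ([column, row] in pixels, amid what is visible of it).
The state is a dict: "time": time; "qpos": joint angles; "joint_vel": joint speeds; "joint_torque": joint torques, N m; "position": TCP position; "tool_rot": TCP orientation; "contact_force": force on the tool from outside, world axes, zero at the start; "torque": the same for the moment, N m; "finger_gap": finger opening in m; "grip_force": force on a finger pad.
Only numpy, scipy, OpenCV 4.12 (cv2) and the standard library are available. Lean on these libraries where they do the work, as an engineer would, in place of code of your own. Each camera call takes 0.05 s, during which the arm holds its last target. There are 200 camera calls.

## Task

The battery packs are loaded: push the drawer of the charging cabinet fully shut, then take the red key from the wooden key block, push it fully home in the red-collared key switch on top of the cabinet and turn it a quarter turn clockwise (seen from above) against its spring. Finish while still gripping the key and holding it turned, as the switch springs back when let go. Leave the blue and yellow keys in the block and do not disturb the other things on the bench.

Things in the scene. Friction and masses are not known exactly. Their poses are not given: they have to be found in the camera images.
- cabinet: Grey steel battery-charging cabinet fixed to the bench, 220 (x, depth) x 260 (y, width) x 130 mm high, with a blue drawer in its -x side, facing the robot. Origin: centre of its underside, on the bench. Its flat top carries the red-collared key switch at x = -20, y = -50 mm.
- collar: Red ring round the key switch on the cabinet's top, fixed: 62 mm across, 38 mm tall, top 168 mm above the bench. Origin: centre of its underside, on the rotor's axis. The brass rotor turns inside it.
- drawer (a joint): Opening of the drawer, m: 0 = fully shut (hard stop), grows as it comes out towards the cabinet's -x, at most 0.12; starts 0.045 to 0.085. About 2 N of friction; it stays where it is left. Its front is 240 mm wide, 17 to 115 mm above the bench.
- drawer_pull (a point): Middle of the outer face of the drawer's aluminium pull ledge: 180 mm long (cabinet's y), 14 mm tall, 18 mm proud of the blue front, centred 103 mm above the bench. Moves with the drawer; axes as the cabinet's; when shut it is at x = -128 mm, y = 0 in the cabinet's frame. Closed fingers can push here towards the cabinet's +x.
- keyway (a point): Centre of the keyway's mouth, on the rotor's axis at its top face, 168 mm above the bench; turns with the rotor. z up, slot's long side along y. Slot 6.4 (x) by 14.4 mm (y), 38 mm deep; the mouth is belled, 3 mm wider on every side at the top, tapering over 6 mm.
- keyway_pins (a point): Point on the keyway's axis 21 mm below its mouth, between two sticky spring pins, which stand 2.5 mm into the slot from its +y end (16 mm below the mouth) and its -y end (26 mm below). The key's pointed tip pushes them aside with about 5 to 15 N in all; if it hangs up, a slight wiggle (a degree or two, half a mm) frees it.
- key_switch (a joint): Angle of the key switch's rotor, rad: 0 at rest, grows as it is turned clockwise seen from above; a quarter turn is 1.57, hard stop at 1.66. A spring (about 0.07 N m at a quarter turn) turns it back to 0 when let go. The key has about 0.1 rad of play in the slot, so the rotor lags the key by that much.
- red_key: The key to use, 50 g, 80 mm tall, upright in the key block. Origin at the blade's tip, z up. Steel blade 5 (x) by 13 (y) mm, 36 long, the lowest 6.5 a 90-degree point in y-z; shoulder 10 x 26 mm at z = 36 to 40, which seats on the rotor's face when home (origin 36 mm below point keyway). Goes in with its y along the keyway's y, either of two yaws half a turn apart.
- key_grip (a point): Grip point on the red key's axis, 62 mm above its tip, axes as the key's. The red plastic head is 9 mm thick (x) by 28 mm wide (y), from 40 to 80 mm above the tip: pinch it across x, here, so that the fingertips clear the collar when the key is home.
- key_block: Fixed wooden block, 55 (x) x 210 (y) x 44 mm high; origin at the centre of its underside. Three pockets, 7 x 15 mm, on its centre line at y = -65, 0 and 65 mm hold the keys upright, their wide side along the block's y, tips 8 mm and heads up to 88 mm above the bench. Which key is in which pocket varies.
- blue_key: A key 80 mm tall, standing upright in the wooden key block: same shape as red_key but with a blue head; belongs to another machine, leave it in the block. Origin at the tip of its blade.
- yellow_key: A key 80 mm tall, standing upright in the wooden key block: same shape as red_key but with a yellow head; belongs to another machine, leave it in the block. Origin at the tip of its blade.
- mug: White mug, 82 mm across, 95 mm tall; bystander. Origin at its underside.
- glue_bottle: Yellow glue bottle, 60 mm across, 170 mm tall; bystander. Origin at its underside.
- offcut: Light wood offcut, 70 x 110 x 45 mm, lying; bystander. Origin at its underside.
- tape_measure: Orange tape measure, 70 x 65 x 38 mm; bystander. Origin at its underside.
Not all that is in view belongs to the job. Leave any orange or turquoise look-alike of the red_key alone.

How it is judged:
By the outcome, as a careful person would: the job done as asked, in the order asked, and still so for the second after the job is handed in, while the arm keeps its last pose, push and grip.
It also fails if it takes over 61 s, if anything falls off the work surface, if the arm or the gripper's body presses on something with over 40 N, if the wrist force passes 120 N, or if a joint passes its speed limit or range.

## Working session

There is one attempt and no reset: what is moved stays moved. The work goes in short steps, Python scripts to look and compute and a tool call to move; the robot and the scene stay as the last step left them, time stands still between calls to the robot, and variables do not carry over. Pictures are saved under pics/ and viewed, at most 11 in all, crops included, and the job is handed in when it is done.

Besides the shell and the picture viewer there is one more tool, called after ">>>" as name(argument=value, ...) on one line, values as JSON. arm_command: Moves the arm, as the interface text tells. Its arguments: {"type":"object","properties":{"commands":{"type":"string"},"jaw":{"type":"number"}},"required":["commands"]}

```bash
mkdir -p pics; cat > h.py <<'E'
import numpy as np, cv2
from workcell import arm, cams, spotter
def cam(n):
    c=cams.camera_info(n); K=np.array(c["camera_matrix"],float); R=cv2.Rodrigues(np.array(c["rvec"],float))[0]; t=np.array(c["tvec"],float).reshape(3)
    return K,R,t
def cloud(n,d):
    K,R,t=cam(n); v,u=np.mgrid[:d.shape[0],:d.shape[1]]
    P=np.stack([(u-K[0,2])/K[0,0]*d,(v-K[1,2])/K[1,1]*d,d],-1)
    W=(P-t)@R; W[d<=0]=np.nan
    return W
def onplane(n,px,z):
    K,R,t=cam(n); r=R.T@np.linalg.inv(K)@np.array([px[0],px[1],1.]); o=-R.T@t
    return o+r*(z-o[2])/r[2]
def proj(n,p):
    K,R,t=cam(n); q=K@(R@np.asarray(p,float)+t); return q[:2]/q[2]
def save(name,im): cv2.imwrite("pics/"+name,cv2.cvtColor(im,cv2.COLOR_RGB2BGR))
E
python3 - <<'E'
from h import *
for n in ("scene","top"):
    im,d=cams.get_image(n); np.savez(f"{n}0.npz",im=im,d=d); save(n+"0.png",im); W=cloud(n,d)
    K,R,t=cam(n); print(n,"cam at",(-R.T@t).round(3),"f",K[0,0])
    for k in ("red_key","blue_key","yellow_key","collar","cabinet","drawer_pull","key_block","keyway"):
        for b in spotter.boxes_of(k,n)[:4]:
            u,v=np.round(b["location"]).astype(int); print(k,round(b["conf"],2),u,v,W[v,u].round(3))
E
```

```text
scene cam at [ 1.23  -0.109  0.823] f 370.9913446177932
red_key 0.65 176 200 [ 0.402 -0.161  0.004]
red_key 0.45 142 214 [ 0.501 -0.252  0.071]
blue_key 0.72 114 220 [ 0.503 -0.327  0.069]
blue_key 0.66 250 184 [0.503 0.052 0.116]
blue_key 0.48 252 213 [0.656 0.021 0.169]
collar 0.57 253 214 [0.658 0.023 0.168]
collar 0.47 142 226 [ 0.524 -0.257  0.048]
cabinet 0.71 274 231 [0.693 0.066 0.133]
drawer_pull 0.76 252 183 [0.5   0.058 0.116]
drawer_pull 0.55 144 228 [ 0.525 -0.254  0.04 ]
key_block 0.78 145 227 [ 0.523 -0.251  0.04 ]
key_block 0.57 392 204 [0.643 0.413 0.088]
top cam at [0.348 0.022 1.353] f 366.106482698287
red_key 0.6 350 235 [ 0.386 -0.297  0.006]
collar 0.78 256 166 [0.616 0.037 0.164]
collar 0.26 246 204 [0.495 0.075 0.12 ]
collar 0.15 307 162 [ 0.654 -0.149  0.039]
cabinet 0.63 242 170 [0.611 0.085 0.131]
drawer_pull 0.72 244 202 [0.51  0.084 0.06 ]
key_block 0.86 337 207 [ 0.485 -0.248  0.041]
keyway 0.58 252 164 [0.622 0.05  0.171]
```

```bash
python3 -c "
from h import *
s=arm.read_state(); print(s)"
```

```text
{'time': 0.9, 'qpos': array([-1.25921534,  0.33315185,  0.03991953,  1.46539532, -0.01340113,
        1.34329861, -0.05849515]), 'joint_vel': array([-1.59521069e-03,  6.45658775e-04,  8.82167608e-05,  1.09187927e-03,
       -1.14024418e-03, -1.60432187e-03, -3.36018614e-03]), 'joint_torque': array([ 1.23326786e-04, -6.58310580e+01,  1.36378884e+00, -4.05819225e+01,
        1.67539489e-02,  2.68671603e-03,  2.94133758e-05]), 'position': array([0.25957399, 0.59589517, 0.2010416 ]), 'tool_rot': array([[-9.16791502e-01,  3.99366175e-01,  3.54912495e-07],
       [ 3.99366175e-01,  9.16791502e-01,  1.35264739e-05],
       [ 5.07663538e-06,  1.25426964e-05, -1.00000000e+00]]), 'contact_force': array([ 0.11498139, -1.08558864,  0.1723236 ]), 'torque': array([ 0.05463742,  0.00628108, -0.04724356]), 'grip_force': 0.0, 'finger_gap': 0.08542098300943171}
```

View pics/scene0.png

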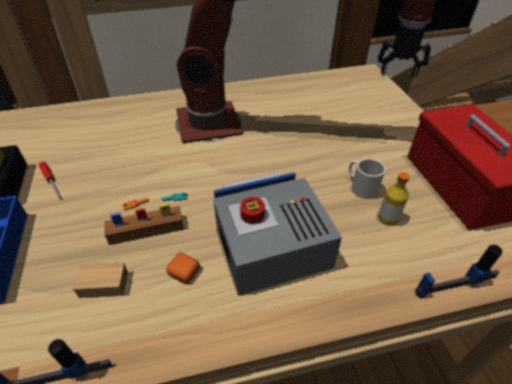

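View pics/top0.png

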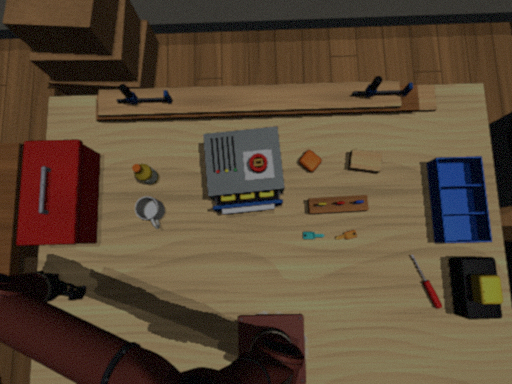

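Scene: keys in the block are blue (116,218), red (142,213) and yellow (164,209). Orange (135,203) and turquoise (174,197) look-alikes lie on the bench, a red screwdriver is at (47,173), and the red collar is at (252,208). Top: block at (337,205), collar at (259,162), open drawer with packs at (245,198). I choose the upright red head in the middle pocket of the block and check it in a crop.

```bash
cat > seg.py <<'E'
from h import *
def load(n,i=0):
    z=np.load(f"{n}{i}.npz"); return z["im"],z["d"]
def fitrect(n,mask,z0):
    """pixels of mask -> plane z0 -> min area rect"""
    m=cv2.morphologyEx(mask.astype(np.uint8),cv2.MORPH_OPEN,np.ones((2,2)))
    k,l,s,c=cv2.connectedComponentsWithStats(m); i=1+np.argmax(s[1:,4])
    v,u=np.nonzero(l==i); P=np.array([onplane(n,(a,b),z0)[:2] for a,b in zip(u,v)],np.float32)
    return cv2.minAreaRect(P*1000),len(u)
E
python3 - <<'E'
from seg import *
im,d=load("scene"); c=cv2.resize(im[190:245,100:190],None,fx=7,fy=7,interpolation=cv2.INTER_CUBIC)
im2,d2=load("top"); c2=cv2.resize(im2[185:220,300:375],(630,294),interpolation=cv2.INTER_CUBIC)
save("crop0.png",np.vstack([c[:290],c2]) if 0 else np.vstack([cv2.resize(c,(480,290)),cv2.resize(c2,(480,224))]))
for n in ("scene","top"):
    im,d=load(n); W=cloud(n,d); Z=W[...,2]; x,y=W[...,0],W[...,1]
    reg=(x>.4)&(x<.85)&(abs(y-.05)<.22)
    print(n,"cab top",fitrect(n,reg&(abs(Z-.131)<.008),.13), "med z",np.nanmedian(Z[reg&(abs(Z-.131)<.01)]))
    reg=(x>.4)&(x<.58)&(y>-.4)&(y<-.1)
    print("block",fitrect(n,reg&(Z>.034)&(Z<.056),.044),"med z",np.nanmedian(Z[reg&(abs(Z-.044)<.01)]))
    hsv=cv2.cvtColor(im,cv2.COLOR_RGB2HSV); H,S,V=[hsv[...,i].astype(int) for i in range(3)]
    red=((H<6)|(H>172))&(S>140)&(V>70)
    m=red&(x>.55)&(x<.75)&(abs(y-.04)<.1)&(Z>.14); v,u=np.nonzero(m); print("collar px",u.mean(),v.mean(),len(u),"z",np.nanmedian(Z[m]),np.nanmax(Z[m]))
    reg=(x>.4)&(x<.6)&(y>-.4)&(y<-.1)&(Z>.045)
    for k,mm in (("red",red),("blue",(H>105)&(H<130)&(S>110)),("yel",(H>22)&(H<34)&(S>140))):
        v,u=np.nonzero(mm&reg)
        if len(u): print(k,len(u),u.mean().round(1),v.mean().round(1),"z",np.nanmedian(Z[v,u]).round(3),np.nanmax(Z[v,u]).round(3),np.nanmedian(W[v,u],0).round(3))
E
```

```text
Traceback (most recent call last):
  File "seg.py", line 8, in fitrect
    v,u=np.nonzero(l==i); P=np.array([onplane(n,(a,b),z0)[:2] for a,b in zip(u,v)],np.float32)
                                      ~~~~~~~^^^^^^^^^^^^
  File "h.py", line 12, in onplane
    K,R,t=cam(n); r=R.T@np.linalg.inv(K)@np.array([px[0],px[1],1.]); o=-R.T@t
          ~~~^^^
  File "h.py", line 4, in cam
    c=cams.camera_info(n); K=np.array(c["camera_matrix"],float); R=cv2.Rodrigues(np.array(c["rvec"],float))[0]; t=np.array(c["tvec"],float).reshape(3)
ValueError: time passes only in moves, steps and waits
```

View pics/crop0.png

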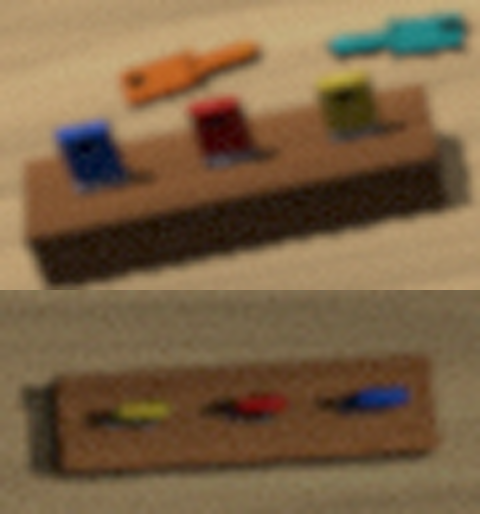

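The crop confirms it: the red head is in the middle pocket, with blue and yellow on either side. The orange and turquoise keys lie on the bench.

```bash
sed -i 's/^def cam(n)/import functools\n@functools.cache\ndef cam(n)/' h.py
cat > m.py <<'E'
from seg import *
for n in ("scene","top"):
    im,d=load(n); W=cloud(n,d); Z=W[...,2]; x,y=W[...,0],W[...,1]
    reg=(x>.4)&(x<.85)&(abs(y-.05)<.22)
    print(n,"cab top",fitrect(n,reg&(abs(Z-.131)<.008),.13), "med z",np.nanmedian(Z[reg&(abs(Z-.131)<.01)]))
    reg=(x>.4)&(x<.58)&(y>-.4)&(y<-.1)
    print("block",fitrect(n,reg&(Z>.034)&(Z<.056),.044),"med z",np.nanmedian(Z[reg&(abs(Z-.044)<.01)]))
    hsv=cv2.cvtColor(im,cv2.COLOR_RGB2HSV); H,S,V=[hsv[...,i].astype(int) for i in range(3)]
    red=((H<6)|(H>172))&(S>140)&(V>70)
    m=red&(x>.55)&(x<.75)&(abs(y-.04)<.1)&(Z>.157); 
    v,u=np.nonzero(m); P=np.array([onplane(n,(a,b),.168)[:2] for a,b in zip(u,v)],np.float32)*1000
    print("collar px",u.mean(),v.mean(),len(u),"z",np.nanmedian(Z[m]),np.nanmax(Z[m]),"circ",cv2.minEnclosingCircle(P),"ell",cv2.fitEllipse(cv2.convexHull(P)))
    yl=(H>20)&(H<34)&(S>100)&(x>.55)&(x<.75)&(abs(y-.04)<.1)&(Z>.14); v,u=np.nonzero(yl)
    if len(u): print("rotor",len(u),onplane(n,(u.mean(),v.mean()),.168),np.nanmedian(Z[yl]))
    reg=(x>.4)&(x<.6)&(y>-.4)&(y<-.1)&(Z>.045)
    for k,mm in (("red",red),("blue",(H>105)&(H<130)&(S>110)),("yel",(H>22)&(H<34)&(S>140))):
        v,u=np.nonzero(mm&reg)
        if len(u): print(k,len(u),u.mean().round(1),v.mean().round(1),"z",np.nanmedian(Z[v,u]).round(3),np.nanmax(Z[v,u]).round(3),np.nanmedian(W[v,u],0).round(3), onplane(n,(u.mean(),v.mean()),.07).round(4))
E
python3 m.py
```

```text
scene cab top (((651.8173217773438, 79.20065307617188), (223.44882202148438, 259.7642822265625), 4.3141913414001465), 6659) med z 0.13111440867485344
block (((506.5345458984375, -252.99154663085938), (66.33179473876953, 208.8035430908203), 1.9699348211288452), 1145) med z 0.044980925257392536
collar px 251.83549783549785 206.995670995671 231 z 0.16851562131976533 0.17120476619191283 circ ((632.7393798828125, 25.960315704345703), 31.693866729736328) ell ((633.3502807617188, 26.136207580566406), (56.999691009521484, 63.9657096862793), 79.22100830078125)
red 22 139.5 210.4 z 0.086 0.091 [ 0.501 -0.255  0.086] [ 0.4849 -0.2586  0.07  ]
blue 78 116.6 218.6 z 0.072 0.089 [ 0.503 -0.319  0.072] [ 0.5007 -0.3199  0.07  ]
yel 60 164.5 208.1 z 0.079 0.089 [ 0.499 -0.19   0.079] [ 0.4929 -0.1906  0.07  ]
top cab top (((640.567138671875, 79.58767700195312), (220.64808654785156, 259.7455139160156), 4.366010665893555), 4400) med z 0.13218432143276637
block (((492.4664001464844, -254.00582885742188), (55.93477249145508, 210.7437286376953), 1.9024447202682495), 834) med z 0.04528191043071974
collar px 257.6449275362319 162.59420289855072 138 z 0.16964722742882654 0.17632730910312092 circ ((627.5737915039062, 30.66097068786621), 29.462797164916992) ell ((627.8812255859375, 30.969039916992188), (57.03379440307617, 57.298336029052734), 35.65763854980469)
rotor 6 [0.62986084 0.02757739 0.168     ] 0.15637052629039333
red 15 340.3 202.5 z 0.087 0.091 [ 0.497 -0.25   0.087] [ 0.4981 -0.2547  0.07  ]
blue 16 358.4 201.6 z 0.088 0.093 [ 0.498 -0.313  0.088] [ 0.4996 -0.3184  0.07  ]
yel 19 321.3 203.8 z 0.087 0.094 [ 0.493 -0.184  0.087] [ 0.4951 -0.188   0.07  ]
```

```bash
python3 - <<'E'
from seg import *
a=np.radians(4.33); c0=np.array([.646,.0794])
for n in("top","scene"):
    im,d=load(n); W=cloud(n,d)
    L=(W[...,:2]-c0)@np.array([[np.cos(a),-np.sin(a)],[np.sin(a),np.cos(a)]]) # cabinet frame
    Z=W[...,2]; 
    for nm,lo,hi in(("ledge",.100,.118),("front",.112,.124)):
        m=(Z>lo)&(Z<hi)&(abs(L[...,1])<.07)&(L[...,0]<-.125)&(L[...,0]>-.28)
        print(n,nm,m.sum(),np.percentile(L[m][:,0],[0,5,50,95,100]).round(3),np.median(Z[m]).round(3))
    if n=="top":
        for v in range(196,216): print(v,L[v,245].round(3),Z[v,245].round(3),im[v,245])
    m=(Z>.075)&(abs(W[...,0]-.495)<.05)&(W[...,1]>-.29)&(W[...,1]<-.22); v,u=np.nonzero(m)
    P=np.array([onplane(n,q,.088)[:2] for q in zip(u,v)]); print(n,"redkey top",len(u),P.mean(0),W[m].mean(0),np.median(W[m],0))
E
```

```text
top ledge 341 [-0.175 -0.174 -0.161 -0.146 -0.144] 0.113
top front 234 [-0.175 -0.172 -0.155 -0.146 -0.144] 0.115
196 [-0.118  0.009] 0.084 [140 138  52]
197 [-0.121  0.009] 0.081 [131 129  42]
198 [-0.124  0.009] 0.082 [124 116  47]
199 [-0.126  0.01 ] 0.071 [62 53 23]
200 [-0.131  0.01 ] 0.077 [4 0 5]
201 [-0.134  0.011] 0.072 [ 4 10 18]
202 [-0.136  0.011] 0.066 [13 26 51]
203 [-0.147  0.01 ] 0.119 [23 48 84]
204 [-0.15  0.01] 0.116 [13 43 87]
205 [-0.153  0.01 ] 0.116 [32 50 81]
206 [-0.157  0.011] 0.118 [84 85 92]
207 [-0.159  0.011] 0.11 [119 119 119]
208 [-0.163  0.011] 0.116 [137 135 137]
209 [-0.166  0.012] 0.112 [135 138 140]
210 [-0.169  0.012] 0.11 [130 130 133]
211 [-0.173  0.013] 0.109 [106 107 108]
212 [-0.165  0.017] 0.001 [85 78 65]
213 [-0.169  0.017] 0.005 [104  90  63]
214 [-0.173  0.017] 0.009 [113  95  67]
215 [-0.176  0.018] 0.001 [115 101  71]
top redkey top 23 [ 0.49519006 -0.24944137] [ 0.49548522 -0.2499816   0.08544352] [ 0.49454222 -0.24960824  0.08638217]
scene ledge 465 [-0.175 -0.171 -0.148 -0.143 -0.141] 0.111
scene front 201 [-0.171 -0.163 -0.148 -0.143 -0.141] 0.115
scene redkey top 58 [ 0.50448315 -0.25458845] [ 0.50037104 -0.25541472  0.08380004] [ 0.50080239 -0.25549358  0.08443848]
```

>>> arm_command(commands="0.4 -1 0 0 0 -0.7;0.4 -1 0 0 0 -0.7;0.4 -1 0 0 0 -0.7;0.4 -1 0 0 0 -0.7;0.4 -1 0 0 0 -0.7", jaw=-1)

```text
time: 1.52
position: [0.341, 0.3939, 0.2016]
tool_rot: [[-0.57, 0.822, 0.001], [0.822, 0.57, 0.001], [0.0, 0.001, -1.0]]
contact_force: [-0.2, 0.5, 0.2]
finger_gap: -0.0003
grip_force: 0.0
```

>>> arm_command(commands="0.35 -1 0 0 0 -0.68;0.35 -1 0 0 0 -0.68;0.35 -1 0 0 0 -0.68;0.35 -1 0 0 0 -0.68;0.35 -1 0 0 0 -0.68")

```text
time: 2.15
position: [0.4102, 0.1953, 0.2014]
tool_rot: [[-0.074, 0.997, 0.001], [0.997, 0.074, 0.001], [0.001, 0.001, -1.0]]
contact_force: [-0.2, -0.1, 0.2]
finger_gap: -0.0001
grip_force: 0.0
```

>>> arm_command(commands="0.05 -0.3 0 0 0 0;0.05 -0.6 -0.1 0 0 0;0.05 -0.66 -0.35 0 0 0;0.05 -0.66 -0.555 0 0 0;0.05 -0.66 -0.555 0 0 0")

```text
time: 2.78
position: [0.4177, 0.0646, 0.0882]
tool_rot: [[-0.078, 0.997, -0.004], [0.997, 0.078, -0.003], [-0.002, -0.005, -1.0]]
contact_force: [-0.6, -1.0, 0.5]
finger_gap: -0.0
grip_force: 0.0
```

>>> arm_command(commands="0.15 0.01 0 0 0 0;0.2 0.015 0 0 0 0;0.25 0.02 0 0 0 0;0.3 0.02 0 0 0 0;0.34 0.025 0 0 0 0;0.38 0.03 0 0 0 0")

```text
time: 3.52
position: [0.4959, 0.07, 0.0901]
tool_rot: [[-0.076, 0.997, -0.0], [0.997, 0.076, 0.0], [0.0, -0.0, -1.0]]
contact_force: [0.1, -0.2, -0.3]
finger_gap: 0.0
grip_force: 0.0
```

>>> arm_command(commands="0.02 0 0 0 0 0;0.04 0 0 0 0 0;0.06 0.005 0 0 0 0")

```text
time: 3.9
position: [0.5077, 0.0708, 0.09]
tool_rot: [[-0.076, 0.997, -0.0], [0.997, 0.076, 0.0], [0.0, -0.0, -1.0]]
contact_force: [-0.2, -0.7, 0.5]
finger_gap: -0.0004
grip_force: 0.0
```

```bash
python3 - <<'E'
from seg import *
out=[]
for n,(r,c) in (("scene",(150,190)),("top",(130,185))):
    im,d=cams.get_image(n); np.savez(f"{n}1.npz",im=im,d=d); out.append(cv2.resize(im[r:r+110,c:c+140],(560,300) if 0 else (420,290),interpolation=cv2.INTER_CUBIC))
save("d1.png",np.vstack(out)); print(arm.read_state()["contact_force"])
E
```

```text
[0.52047641 0.36469258 0.37923599]
```

View pics/d1.png

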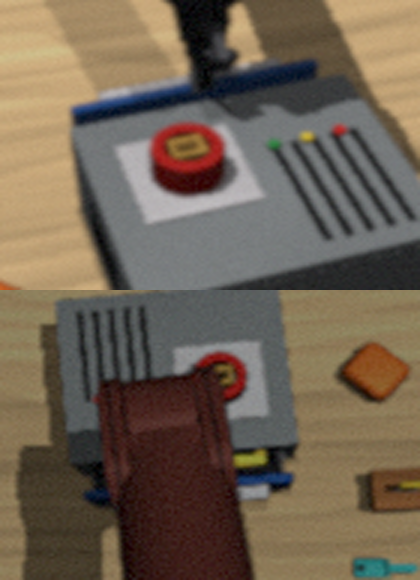

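The drawer is still part open: in the top crop the yellow packs show at (250,460) and the pull at (252,492). Keep pushing.

>>> arm_command(commands="0.03 0 0 0 0 0;0.06 0 0 0 0 0;0.06 0 0 0 0 0")

```text
time: 4.38
position: [0.5201, 0.0708, 0.09]
tool_rot: [[-0.076, 0.997, 0.0], [0.997, 0.076, -0.0], [-0.0, 0.0, -1.0]]
contact_force: [-0.1, 0.0, 0.3]
finger_gap: -0.0002
grip_force: 0.0
```

```bash
cat > dr.py <<'E'
from seg import *
import sys
a=np.radians(4.33); c0=np.array([.646,.0794])
im,d=cams.get_image("top"); W=cloud("top",d)
L=(W[...,:2]-c0)@np.array([[np.cos(a),-np.sin(a)],[np.sin(a),np.cos(a)]]); Z=W[...,2]
for lo,hi in((-.1,-.05),(-.09,-.06)):
    m=(Z>.09)&(Z<.125)&(L[...,1]>lo)&(L[...,1]<hi)&(L[...,0]<-.105)&(L[...,0]>-.28); print(np.percentile(L[m][:,0],[0,5,50,95]).round(3),m.sum())
print(arm.read_state()["position"],arm.read_state()["contact_force"])
E
python3 dr.py
```

```text
[-0.175 -0.173 -0.156 -0.11 ] 120
[-0.175 -0.173 -0.156 -0.11 ] 83
[0.51972292 0.07073843 0.08993435] [-1.00292873  0.42461319 -0.02951989]
```

```bash
python3 - <<'E'
from seg import *
im,d=cams.get_image("scene"); W=cloud("scene",d)
p=proj("scene",[.52,.0708,.09]); print("tcp px",p,"dist")
p2=proj("scene",[.52,.0708,.19]); print(p2)
im=im.copy(); cv2.circle(im,tuple(int(x) for x in p),1,(0,255,0),-1); cv2.circle(im,tuple(int(x) for x in p2),1,(255,0,255),-1)
save("d2.png",cv2.resize(im[110:260,190:340],(600,600),interpolation=cv2.INTER_CUBIC))
for v in range(130,200,5): print(v,[tuple(W[v,u].round(3)) for u in (252,258,264)])
E
```

```text
tcp px [258.25063006 193.69131117] dist
[258.34039157 166.52076572]
130 [(np.float64(nan), np.float64(nan), np.float64(nan)), (np.float64(0.557), np.float64(0.06), np.float64(0.332)), (np.float64(0.56), np.float64(0.074), np.float64(0.331))]
135 [(np.float64(0.555), np.float64(0.047), np.float64(0.32)), (np.float64(0.559), np.float64(0.06), np.float64(0.32)), (np.float64(0.56), np.float64(0.074), np.float64(0.318))]
140 [(np.float64(0.544), np.float64(0.049), np.float64(0.297)), (np.float64(0.549), np.float64(0.062), np.float64(0.298)), (np.float64(0.551), np.float64(0.077), np.float64(0.296))]
145 [(np.float64(0.548), np.float64(0.048), np.float64(0.285)), (np.float64(0.555), np.float64(0.061), np.float64(0.288)), (np.float64(0.554), np.float64(0.076), np.float64(0.284))]
150 [(np.float64(0.552), np.float64(0.047), np.float64(0.274)), (np.float64(0.556), np.float64(0.061), np.float64(0.274)), (np.float64(0.556), np.float64(0.076), np.float64(0.271))]
155 [(np.float64(0.549), np.float64(0.047), np.float64(0.256)), (np.float64(0.555), np.float64(0.061), np.float64(0.258)), (np.float64
[... 783 characters left out ...]
oat64(0.482), np.float64(0.062), np.float64(0.11)), (np.float64(0.559), np.float64(0.06), np.float64(0.18)), (np.float64(0.497), np.float64(0.093), np.float64(0.116))]
185 [(np.float64(0.503), np.float64(0.057), np.float64(0.111)), (np.float64(nan), np.float64(nan), np.float64(nan)), (np.float64(0.503), np.float64(0.092), np.float64(0.103))]
190 [(np.float64(0.542), np.float64(0.048), np.float64(0.13)), (np.float64(0.548), np.float64(0.063), np.float64(0.133)), (np.float64(0.548), np.float64(0.079), np.float64(0.129))]
195 [(np.float64(0.562), np.float64(0.043), np.float64(0.132)), (np.float64(0.566), np.float64(0.058), np.float64(0.133)), (np.float64(nan), np.float64(nan), np.float64(nan))]
```

View pics/d2.png

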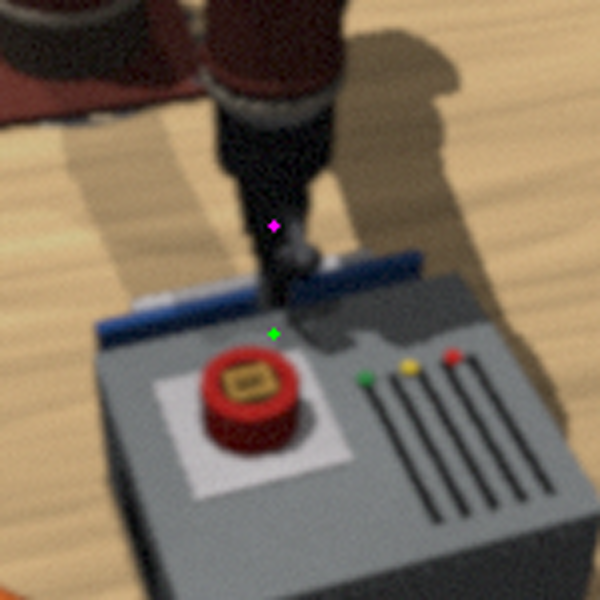

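The picture shows the fingers at crop (272,290), in front of the blue front. They seem to be in the gap between the drawer front and the cabinet, and the drawer has not moved. I'll lift straight up, go back and look before pushing again.

>>> arm_command(commands="0 0 0.1 0 0 0;0 0 0.3 0 0 0;0 0 0.5 0 0 0;-0.25 0 0.5 0 0 0;-0.52 -0.02 0.5 0 0 0;-0.52 -0.02 0.3 0 0 0;-0.52 -0.02 0.15 0 0 0;-0.52 -0.02 0.15 0 0 0")

```text
time: 5.48
position: [0.4139, 0.0663, 0.1187]
tool_rot: [[-0.076, 0.997, -0.003], [0.997, 0.076, -0.001], [-0.001, -0.003, -1.0]]
contact_force: [-0.2, -0.3, 0.5]
finger_gap: -0.0002
grip_force: 0.0
```

```bash
python3 dr.py; python3 - <<'E'
from seg import *
im,d=cams.get_image("scene"); W=cloud("scene",d)
s=arm.read_state(); P=s["position"]; p=proj("scene",P); print("tcp",P,"px",p,s["qpos"].round(3))
im=im.copy(); cv2.circle(im,tuple(int(round(x)) for x in p),1,(0,255,0),-1)
save("d3.png",cv2.resize(im[100:220,190:340],(750,600),interpolation=cv2.INTER_CUBIC))
m=(W[...,2]>.09)&(W[...,0]<.47)&(W[...,0]>.36)&(abs(W[...,1]-.066)<.025)
for z in np.arange(.1,.26,.015):
    k=m&(abs(W[...,2]-z)<.0075); print(z.round(3),k.sum(),np.percentile(W[k],[5,95],axis=0).round(3).tolist() if k.any() else "")
E
```

```text
[-0.175 -0.173 -0.156 -0.109] 129
[-0.175 -0.174 -0.157 -0.11 ] 85
[0.41512501 0.06661142 0.12006023] [-0.40726358 -0.02282835  0.2006812 ]
tcp [0.41589761 0.06687225 0.1208022 ] px [248.31861351 162.05887792] [-0.862 -0.121  0.567  2.115  0.072  1.129 -0.253]
0.1 0 
0.115 0 
0.13 0 
0.145 1 [[0.421, 0.065, 0.152], [0.421, 0.065, 0.152]]
0.16 31 [[0.408, 0.054, 0.154], [0.428, 0.073, 0.167]]
0.175 36 [[0.41, 0.054, 0.17], [0.431, 0.073, 0.181]]
0.19 11 [[0.41, 0.052, 0.184], [0.431, 0.069, 0.196]]
0.205 37 [[0.39, 0.05, 0.198], [0.454, 0.076, 0.211]]
0.22 58 [[0.378, 0.048, 0.214], [0.466, 0.077, 0.227]]
0.235 41 [[0.408, 0.047, 0.228], [0.466, 0.076, 0.241]]
0.25 94 [[0.407, 0.045, 0.244], [0.468, 0.081, 0.256]]
```

View pics/d3.png

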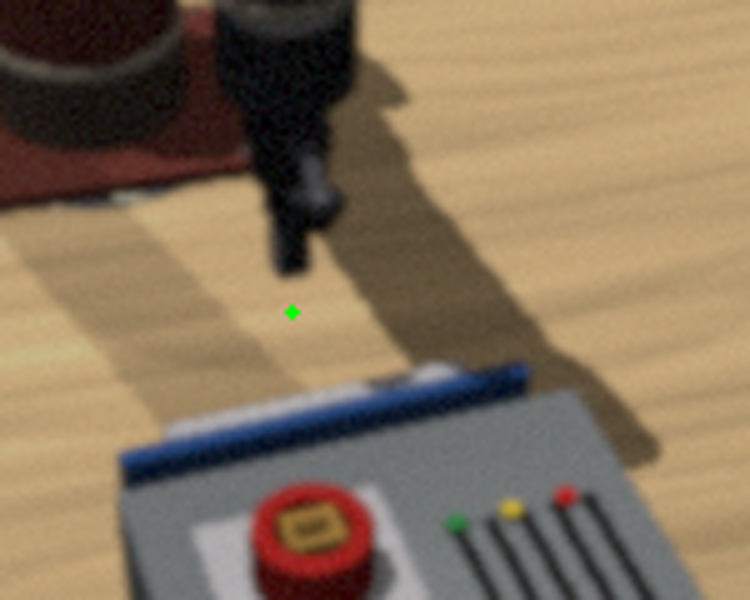

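This explains it: the closed fingertip shows at crop (292,270), pixel (248,154), about 30 mm above the reported TCP (green, pixel (248,162)). The fingers passed just over the drawer front. I'll lower by that offset and push.

>>> arm_command(commands="0 0 -0.15 0 0 0;0 0 -0.31 0 0 0;0.1 0 -0.31 0 0 0;0.2 0.01 -0.31 0 0 0;0.26 0.015 -0.31 0 0 0;0.3 0.02 -0.31 0 0 0")

```text
time: 6.32
position: [0.4763, 0.071, 0.0585]
tool_rot: [[-0.076, 0.997, 0.0], [0.997, 0.076, -0.0], [-0.0, 0.0, -1.0]]
contact_force: [-1.9, -0.6, 0.9]
finger_gap: -0.0003
grip_force: 1.1
```

```bash
python3 dr.py
```

```text
[-0.157 -0.156 -0.14  -0.128] 117
[-0.157 -0.156 -0.141 -0.128] 79
[0.47707663 0.07123893 0.0585849 ] [0.26838422 0.24205217 0.74915174]
```

>>> arm_command(commands="0.05 0 0 0 0 0;0.09 0.005 0 0 0 0;0.13 0.01 0 0 0 0;0.14 0.01 0 0 0 0;0.15 0.01 0 0 0 0;0.15 0.01 0 0 0 0")

```text
time: 7.12
position: [0.5044, 0.0729, 0.0579]
tool_rot: [[-0.076, 0.997, -0.002], [0.997, 0.076, 0.0], [0.0, -0.002, -1.0]]
contact_force: [-5.9, -0.2, 6.4]
finger_gap: -0.0003
grip_force: 3.5
```

>>> arm_command(commands="0.005 0 0 0 0 0;0.01 0 0 0 0 0;0.01 0 0 0 0 0")

```text
time: 7.5
position: [0.5044, 0.0729, 0.0578]
tool_rot: [[-0.076, 0.997, -0.006], [0.997, 0.076, 0.0], [0.001, -0.006, -1.0]]
contact_force: [-16.9, -0.4, 14.7]
finger_gap: -0.0001
grip_force: 8.7
```

>>> arm_command(commands="-0.12 0 0 0 0 0;-0.2 0 0.2 0 0 0;-0.2 -0.1 0.5 0 0 0;-0.15 -0.4 0.65 0 0 -0.055;-0.1 -0.7 0.65 0 0 -0.055;-0.05 -1 0.65 0 0 -0.055;-0.03 -1 0.65 0 0 -0.055;-0.03 -1 0.65 0 0 -0.055", jaw=-1)

```text
time: 8.5
position: [0.5017, -0.1269, 0.1879]
tool_rot: [[-0.032, 0.999, -0.0], [0.999, 0.032, -0.0], [-0.0, -0.0, -1.0]]
contact_force: [-0.8, 1.1, 0.1]
finger_gap: 0.0001
grip_force: 0.0
```

```bash
python3 dr.py
```

```text
[-0.129 -0.128 -0.119 -0.11 ] 71
[-0.129 -0.128 -0.12  -0.11 ] 48
[ 0.50163843 -0.12604428  0.18778207] [-0.25412829  1.60552602 -0.8166684 ]
```

>>> arm_command(commands="-0.018 -0.3 0 0 0 0;-0.018 -0.58 0 0 0 0;-0.018 -0.63 0 0 0 0;-0.018 -0.63 0 0 0 0;-0.018 -0.63 0 0 0 0", jaw=1)

```text
time: 9.18
position: [0.4986, -0.2507, 0.1878]
tool_rot: [[-0.036, 0.999, -0.0], [0.999, 0.036, 0.001], [0.001, -0.0, -1.0]]
contact_force: [1.2, 0.7, -0.4]
finger_gap: 0.0853
grip_force: 0.0
```

```bash
python3 - <<'E'
from seg import *
im,d=cams.get_image("scene"); W=cloud("scene",d); np.savez("scene2.npz",im=im,d=d)
s=arm.read_state(); P=s["position"]; print(P,s["finger_gap"])
im=im.copy()
for q,c in ((P,(0,255,0)),([.498,-.2525,.088],(255,0,255))):
    cv2.circle(im,tuple(int(round(x)) for x in proj("scene",q)),0,c,-1)
save("k1.png",cv2.resize(im[130:250,70:220],(750,600),interpolation=cv2.INTER_CUBIC))
m=(W[...,2]>.1)&(abs(W[...,0]-.5)<.08)&(abs(W[...,1]+.2525)<.04)
for z in np.arange(.12,.3,.012):
    k=m&(abs(W[...,2]-z)<.006); print(z.round(3),k.sum(),np.percentile(W[k],[5,95],axis=0)[:,:2].round(3).tolist() if k.any() else "")
E
```

```text
[ 0.49859975 -0.25082934  0.18783003] 0.08530061678458394
0.12 0 
0.132 0 
0.144 0 
0.156 0 
0.168 0 
0.18 0 
0.192 0 
0.204 0 
0.216 0 
0.228 3 [[0.545, -0.255], [0.548, -0.251]]
0.24 39 [[0.455, -0.26], [0.555, -0.24]]
0.252 47 [[0.454, -0.26], [0.556, -0.24]]
0.264 26 [[0.456, -0.256], [0.556, -0.24]]
0.276 17 [[0.541, -0.259], [0.573, -0.238]]
0.288 93 [[0.538, -0.26], [0.573, -0.237]]
```

View pics/k1.png

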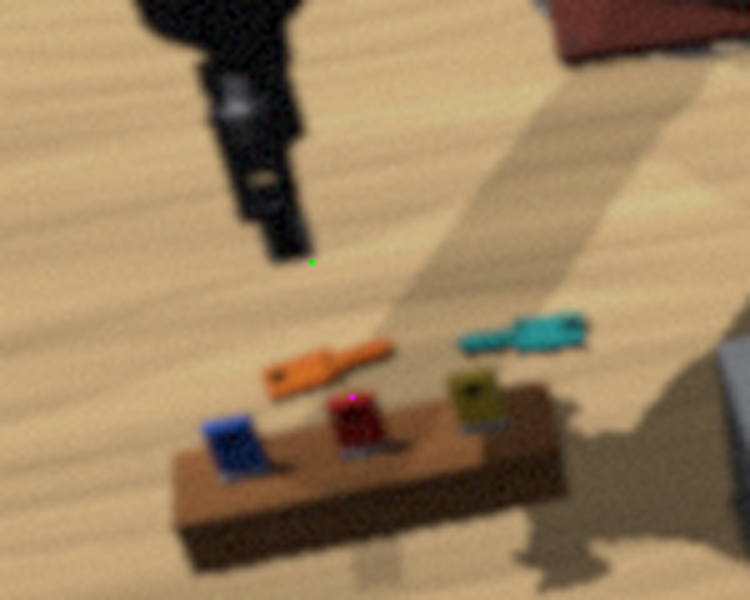

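Scene: the open fingertips end about 43 mm above the reported TCP z, which is the 30 mm offset plus the 13 mm swing. The red head is at crop (352,397), on my estimate (.498,-.253). Descend.

>>> arm_command(commands="0 -0.01 -0.3 0 0 0;0 -0.01 -0.6 0 0 0;0 -0.01 -0.75 0 0 0;0 -0.01 -0.825 0 0 0;0 -0.01 -0.825 0 0 0;0 -0.01 -0.825 0 0 0")

```text
time: 9.98
position: [0.4991, -0.2552, 0.0244]
tool_rot: [[-0.033, 0.999, 0.002], [0.999, 0.033, -0.0], [-0.0, 0.002, -1.0]]
contact_force: [0.4, -0.2, 0.8]
finger_gap: 0.0854
grip_force: 0.0
```

>>> arm_command(commands="0 0 0 0 0 0;0 0 0 0 0 0;0 0 0 0 0 0;0 0 0 0 0 0;0 0 0 0 0 0;0 0 0 0 0 0", jaw=-1)

```text
time: 10.72
position: [0.4981, -0.2552, 0.0232]
tool_rot: [[-0.033, 0.999, 0.0], [0.999, 0.033, -0.0], [-0.0, 0.0, -1.0]]
contact_force: [-0.0, -0.1, 2.3]
finger_gap: 0.0081
grip_force: 58.6
```

>>> arm_command(commands="0 0 0.05 0 0 0;0 0 0.12 0 0 0;0 0 0.25 0 0 0;0 0 0.5 0 0 0;0 0 0.75 0 0 0;0 0 0.96 0 0 0;0 0 0.96 0 0 0;0 0 0.96 0 0 0")

```text
time: 11.72
position: [0.4977, -0.2549, 0.2149]
tool_rot: [[-0.033, 0.999, 0.0], [0.999, 0.033, 0.001], [0.001, 0.0, -1.0]]
contact_force: [-0.5, 0.6, -0.6]
finger_gap: 0.0086
grip_force: 58.5
```

```bash
cat > key.py <<'E'
from seg import *
import sys
s=arm.read_state(); P=s["position"]; print(P.round(4),s["finger_gap"],s["grip_force"],s["contact_force"].round(1),s["torque"].round(2))
for n in ("scene","top"):
    im,d=cams.get_image(n); W=cloud(n,d); np.savez(f"{n}3.npz",im=im,d=d)
    hsv=cv2.cvtColor(im,cv2.COLOR_RGB2HSV); H,S,V=[hsv[...,i].astype(int) for i in range(3)]
    red=((H<8)|(H>170))&(S>110)&(V>40)&(np.hypot(W[...,0]-P[0],W[...,1]-P[1])<.04)&(W[...,2]>.17)
    v,u=np.nonzero(red); print(n,len(u),np.median(W[red],0).round(3) if len(u) else "", W[red].min(0).round(3) if len(u) else "")
    if n=="scene":
        p=proj(n,P); a,b=int(p[0]),int(p[1]); r=im[max(b-60,0):b+60,max(a-60,0):a+60]
        print("crop origin",max(a-60,0),max(b-60,0)); save(sys.argv[1],cv2.resize(r,None,fx=5,fy=5,interpolation=cv2.INTER_CUBIC))
E
python3 key.py k2.png
```

```text
[ 0.4977 -0.2549  0.2149] 0.008561927967035672 58.46289575099945 [-0.5  0.6 -0.6] [0.01 0.04 0.01]
scene 18 [ 0.529 -0.258  0.456] [ 0.5   -0.281  0.249]
crop origin 67 114
top 1010 [ 0.495 -0.253  0.653] [ 0.458 -0.294  0.636]
```

View pics/k2.png

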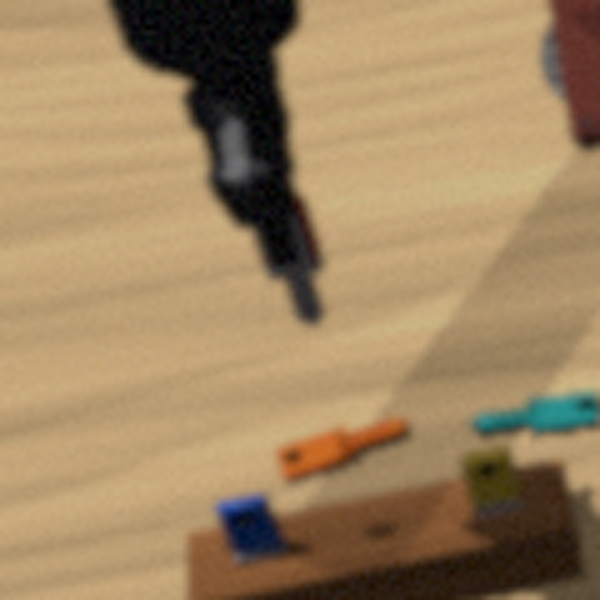

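The key is held, with the dark pocket now empty at crop (380,530) and the blade tip at crop (310,320). Blue and yellow are in place. Move over the switch.

>>> arm_command(commands="0.1 0.25 0 0 0 0.054;0.2 0.5 0 0 0 0.054;0.3 0.75 0 0 0 0.054;0.4 1 0 0 0 0.054;0.4 1 0 0 0 0.054")

```text
time: 12.45
position: [0.5786, -0.0495, 0.2132]
tool_rot: [[-0.083, 0.997, -0.003], [0.997, 0.083, -0.0], [0.0, -0.003, -1.0]]
contact_force: [-0.5, -0.6, -1.5]
finger_gap: 0.0079
grip_force: 58.5
```

>>> arm_command(commands="0.2 0.25 0 0 0 0;0.265 0.4 0 0 0 0;0.265 0.4 -0.05 0 0 0;0.265 0.405 -0.09 0 0 0;0.265 0.405 -0.09 0 0 0")

```text
time: 13.08
position: [0.63, 0.0242, 0.1961]
tool_rot: [[-0.073, 0.997, -0.002], [0.997, 0.073, -0.0], [-0.0, -0.002, -1.0]]
contact_force: [-0.4, 0.6, -0.0]
finger_gap: 0.0084
grip_force: 58.7
```

```bash
python3 key.py k3.png
```

```text
[0.63   0.0242 0.1961] 0.008355101541106325 58.69222640991211 [-0.4  0.6 -0. ] [ 0.03 -0.01  0.03]
scene 744 [0.656 0.02  0.627] [ 0.604 -0.013  0.17 ]
crop origin 190 137
top 913 [0.627 0.025 0.636] [ 0.591 -0.015  0.565]
```

View pics/k3.png

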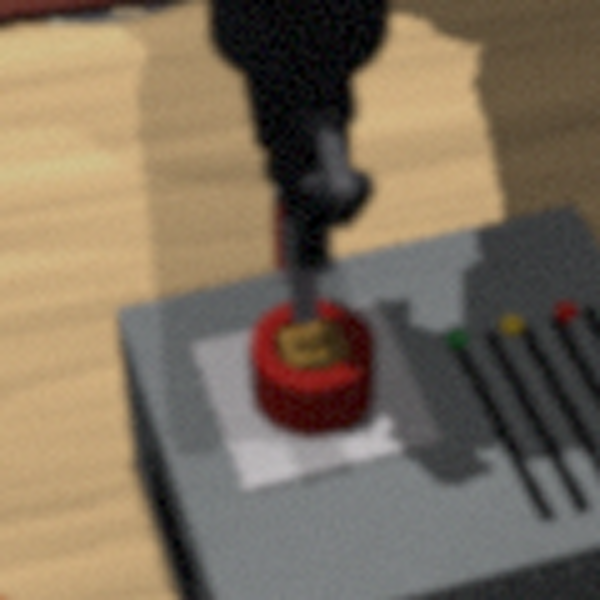

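Scene: the key tip is at crop (305,325), pixel (251,202), just above the brass rotor, whose centre is at crop (313,344), pixel (252.6,205.8). Compute the offset.

```bash
python3 - <<'E'
from seg import *
im,d=load("scene",3); W=cloud("scene",d); P=np.array([.63,.0242,.1961])
# blade/shoulder pixels: dark grey region between finger tip and brass
g=im.astype(int)
for v in range(180,214): print(v," ".join("%3d/%3d/%3d"%tuple(g[v,u]) for u in range(244,260)))
for z in (.168,.18,.2): print(z,[onplane("scene",p,z).round(4) for p in ((251,202),(252.6,205.8))])
for q in ([.633,.026,.168],[.631,.0265,.168],[.63,.0242,.1807],[.63,.0242,.2167]): print(q,proj("scene",q).round(1))
E
```

```text
180 127/ 99/ 73  89/ 55/ 43  61/ 32/ 33  38/ 29/ 32  23/ 24/ 27  17/ 16/ 17  15/ 14/ 18  28/ 26/ 25   1/  6/ 13   2/  2/  0   0/  0/  0   8/ 10/  9  16/ 18/ 18  16/ 17/ 18  17/ 18/  6  31/ 23/ 15
181 128/ 99/ 75  94/ 62/ 47  68/ 44/ 44  42/ 37/ 36  32/ 30/ 33  21/ 25/ 21  15/ 20/ 19   8/  7/  8   0/  3/  2   0/  0/  0  10/  7/ 15  12/ 14/ 13  32/ 28/ 24  47/ 36/ 29  60/ 53/ 42  76/ 65/ 48
182 130/101/ 75  98/ 66/ 53  72/ 50/ 47  51/ 44/ 46  37/ 38/ 38  19/ 20/ 20  12/ 21/ 20  11/  8/  9   0/  0/  2   6/ 14/ 15  21/ 19/ 16  45/ 41/ 32  80/ 69/ 52 103/ 87/ 63 118/100/ 73 134/112/ 83
183 127/ 98/ 72  95/ 60/ 46  66/ 44/ 39  50/ 40/ 45  42/ 41/ 43  25/ 25/ 27  15/ 20/ 18   8/  9/  9   8/ 14/ 17  16/ 18/ 17  26/ 23/ 20  66/ 56/ 40 119/ 99/ 74 154/130/ 95 173/147/108 180/148/109
184 137/106/ 81  99/ 66/ 50  73/ 49/ 48  48/ 43/ 41  37/ 37/ 32  27/ 29/ 30  15/ 13/ 17  16/ 20/ 18   6/  0/  1   9/  1/  3  28/ 24/ 23  78/ 64/ 51 137/115/ 87 177/150/110 192/163/118 201/168/123
185 140/107/ 79 102/ 66/ 50  71/ 46/ 44  53/ 48/ 46  41/ 44/ 47  28/ 27/ 32   8/  9/ 14  10/ 12/ 15  18/ 18/ 21  17/ 13/
[... 5226 characters left out ...]
0/ 36/ 32 137/ 30/ 27 135/ 29/ 26 139/ 35/ 33 137/ 31/ 27 140/ 33/ 29 137/ 27/ 24 137/ 29/ 29 136/ 29/ 26 136/ 33/ 29 129/ 27/ 24 122/ 22/ 21
213  93/ 20/ 18 109/ 21/ 21 124/ 28/ 28 129/ 29/ 27 133/ 34/ 28 134/ 29/ 26 138/ 32/ 25 140/ 32/ 30 138/ 30/ 27 136/ 27/ 26 133/ 27/ 23 129/ 27/ 20 125/ 26/ 24 118/ 23/ 23 107/ 18/ 14  97/ 20/ 21
0.168 [array([0.6191, 0.0275, 0.168 ]), array([0.6324, 0.0284, 0.168 ])]
0.18 [array([0.6303, 0.025 , 0.18  ]), array([0.6434, 0.0258, 0.18  ])]
0.2 [array([0.649 , 0.0208, 0.2   ]), array([0.6616, 0.0216, 0.2   ])]
[0.633, 0.026, 0.168] [251.7 206.1]
[0.631, 0.0265, 0.168] [251.7 205.5]
[0.63, 0.0242, 0.1807] [250.6 201.8]
[0.63, 0.0242, 0.2167] [250.4 191.1]
```

Blade centre is at column 250.4 and the collar axis at column 251.8, so the shift is about +1.5 mm in x and +3 mm in y. Then descend in small steps.

>>> arm_command(commands="0.008 0.015 0 0 0 0;0.008 0.015 -0.03 0 0 0;0.008 0.015 -0.055 0 0 0;0.008 0.015 -0.075 0 0 0;0.008 0.015 -0.075 0 0 0")

```text
time: 13.8
position: [0.6323, 0.0289, 0.1815]
tool_rot: [[-0.075, 0.997, -0.001], [0.997, 0.075, -0.0], [-0.0, -0.001, -1.0]]
contact_force: [-0.2, -0.1, -0.2]
finger_gap: 0.0084
grip_force: 58.7
```

>>> arm_command(commands="0 -0.005 -0.015 0 0 0;0 -0.005 -0.03 0 0 0;0 -0.005 -0.04 0 0 0;0 -0.005 -0.04 0 0 0")

```text
time: 14.3
position: [0.6313, 0.0276, 0.1729]
tool_rot: [[-0.075, 0.997, -0.003], [0.997, 0.075, -0.0], [-0.0, -0.003, -1.0]]
contact_force: [-5.7, -1.3, -3.5]
finger_gap: 0.0083
grip_force: 58.6
```

>>> arm_command(commands="-0.007 -0.002 0 0 0 0;-0.007 -0.002 0 0 0 0;-0.007 -0.002 -0.015 0 0 0;-0.007 -0.002 -0.015 0 0 0")

```text
time: 14.8
position: [0.6311, 0.0275, 0.1711]
tool_rot: [[-0.075, 0.997, -0.0], [0.997, 0.075, 0.0], [0.0, -0.0, -1.0]]
contact_force: [-4.3, -0.6, 0.3]
finger_gap: 0.0083
grip_force: 59.2
```

>>> arm_command(commands="-0.005 0 0 0 0 0;-0.005 0 -0.02 0 0 0;-0.005 0 -0.04 0 0 0;-0.005 0 -0.04 0 0 0")

```text
time: 15.3
position: [0.6304, 0.0272, 0.1628]
tool_rot: [[-0.075, 0.997, 0.0], [0.997, 0.075, -0.0], [-0.0, 0.0, -1.0]]
contact_force: [-0.8, -0.6, 0.2]
finger_gap: 0.0081
grip_force: 59.0
```

>>> arm_command(commands="0 0 -0.02 0 0 0;0 0 -0.035 0 0 0;0 0 -0.05 0 0 0;0 0 -0.05 0 0 0")

```text
time: 15.8
position: [0.6302, 0.0277, 0.1529]
tool_rot: [[-0.075, 0.997, 0.0], [0.997, 0.075, 0.0], [0.0, 0.0, -1.0]]
contact_force: [0.3, 0.0, 1.1]
finger_gap: 0.0086
grip_force: 59.4
```

>>> arm_command(commands="0 0 -0.01 0 0 0;0 0 -0.02 0 0 0;0 0 -0.03 0 0 0;0 0 -0.035 0 0 0;0 0 -0.035 0 0 0")

```text
time: 16.42
position: [0.6303, 0.0278, 0.147]
tool_rot: [[-0.076, 0.997, 0.0], [0.997, 0.076, 0.001], [0.001, 0.001, -1.0]]
contact_force: [-3.7, 0.6, 12.0]
finger_gap: 0.0082
grip_force: 61.1
```

>>> arm_command(commands="0 0 -0.01 0 0 0.03;0 0 -0.015 0 0 -0.03;0 0 -0.02 0 0 0.03;0 0 -0.02 0 0 0;0 0 -0.02 0 0 0")

```text
time: 17.05
position: [0.6308, 0.0278, 0.1464]
tool_rot: [[-0.075, 0.997, 0.002], [0.997, 0.075, 0.003], [0.003, 0.002, -1.0]]
contact_force: [-15.3, 1.7, 40.0]
finger_gap: 0.0083
grip_force: 65.1
```

```bash
python3 key.py k4.png; python3 - <<'E'
from seg import *
W=cloud("scene",load("scene",3)[1]); m=(np.hypot(W[...,0]-.63,W[...,1]-.0277)<.03)
for z in np.arange(.165,.24,.005):
    k=m&(abs(W[...,2]-z)<.0025); print(z.round(3),k.sum(),np.median(W[k],0).round(3) if k.any() else "")
E
```

```text
[0.6308 0.0278 0.1464] 0.008274963347216963 65.10596215724945 [-15.3   1.7  40. ] [0.42 3.57 0.01]
scene 1378 [0.644 0.027 0.583] [ 0.591 -0.012  0.17 ]
crop origin 192 151
top 791 [0.628 0.029 0.586] [ 0.591 -0.011  0.525]
0.165 67 [0.641 0.026 0.167]
0.17 182 [0.637 0.024 0.169]
0.175 2 [0.634 0.015 0.176]
0.18 6 [0.641 0.02  0.179]
0.185 11 [0.641 0.02  0.185]
0.19 16 [0.645 0.025 0.191]
0.195 17 [0.643 0.021 0.196]
0.2 16 [0.644 0.021 0.2  ]
0.205 15 [0.647 0.021 0.205]
0.21 6 [0.632 0.015 0.21 ]
0.215 7 [0.625 0.015 0.215]
0.22 7 [0.625 0.013 0.22 ]
0.225 8 [0.642 0.014 0.225]
0.23 7 [0.647 0.017 0.229]
0.235 4 [0.649 0.018 0.235]
```

View pics/k4.png

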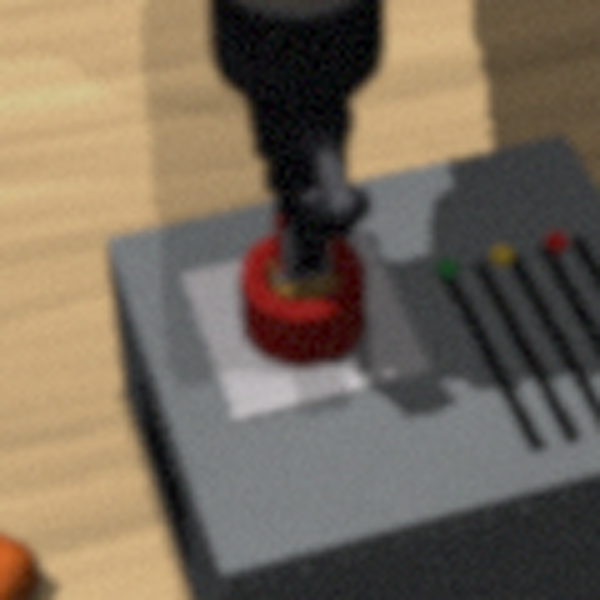

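The shoulder sits on the brass at crop (305,280). z stopped at .1464 (expected about .147) with 40 N up, so it is seated. Ease the press, then turn.

>>> arm_command(commands="0 0 0.012 0 0 0;0 0 0.014 0 0 0;0 0 0.014 0 0 0")

```text
time: 17.52
position: [0.6305, 0.0278, 0.1468]
tool_rot: [[-0.075, 0.997, 0.001], [0.997, 0.075, 0.002], [0.002, 0.001, -1.0]]
contact_force: [-6.4, -0.1, 20.9]
finger_gap: 0.008
grip_force: 62.1
```

>>> arm_command(commands="0 0 0.004 0 0 -0.15;0 0 0.004 0 0 -0.3;0 0 0.004 0 0 -0.45;0 0 0.004 0 0 -0.6;0 0 0.004 0 0 -0.6")

```text
time: 18.15
position: [0.6301, 0.0278, 0.1469]
tool_rot: [[0.387, 0.922, -0.0], [0.922, -0.387, 0.001], [0.001, -0.0, -1.0]]
contact_force: [-6.2, -0.1, 16.4]
finger_gap: 0.0086
grip_force: 61.6
```

>>> arm_command(commands="0 0 0 0 0 -0.2;0 0 0 0 0 -0.4;0 0 0 0 0 -0.6;0 0 0 0 0 -0.8;0 0 0 0 0 -0.8")

```text
time: 18.77
position: [0.6297, 0.0279, 0.1469]
tool_rot: [[0.855, 0.518, -0.001], [0.518, -0.855, 0.001], [-0.0, -0.001, -1.0]]
contact_force: [-8.2, 2.3, 17.8]
finger_gap: 0.0083
grip_force: 62.0
```

>>> arm_command(commands="0 0 0 0 0 -0.2;0 0 0 0 0 -0.4;0 0 0 0 0 -0.6;0 0 0 0 0 -0.73;0 0 0 0 0 -0.73")

```text
time: 19.4
position: [0.6296, 0.0282, 0.1469]
tool_rot: [[1.0, -0.028, -0.001], [-0.028, -1.0, 0.001], [-0.001, -0.001, -1.0]]
contact_force: [-9.7, 2.6, 20.5]
finger_gap: 0.0087
grip_force: 62.2
```

```bash
python3 -c "
from h import *
s=arm.read_state();R=s['tool_rot'];print(np.degrees(np.arctan2(R[1,1],R[0,1])),s['torque'],s['contact_force'],s['qpos'],s['position'])"
```

```text
-91.58973170755117 [0.6616291  2.17569251 0.08534195] [-9.66508724  2.58358485 20.4589856 ] [-0.94539887  0.57453687  1.17850066  1.6255094  -0.5468207   1.31637742
 -1.27813933] [0.6295771  0.02816372 0.14686425]
```

>>> arm_command(commands="0 0 0 0 0 -0.03;0 0 0 0 0 -0.06;0 0 0 0 0 -0.06;0 0 0 0 0 -0.06")

```text
time: 19.9
position: [0.6297, 0.0281, 0.1469]
tool_rot: [[0.997, -0.073, -0.001], [-0.073, -0.997, 0.002], [-0.001, -0.002, -1.0]]
contact_force: [-8.3, 3.0, 18.3]
finger_gap: 0.0082
grip_force: 62.0
```

```bash
python3 dr.py; python3 key.py k5.png; python3 -c "
from h import *
s=arm.read_state();R=s['tool_rot'];print(np.degrees(np.arctan2(R[1,1],R[0,1])),s['torque'])"
```

```text
[-0.129 -0.128 -0.119 -0.111] 71
[-0.129 -0.129 -0.12  -0.111] 50
[0.62972082 0.02809093 0.14683353] [-8.53403307  2.12379572 18.57802369]
[0.6297 0.0281 0.1468] 0.007981649476960336 62.045592069625854 [-8.5  2.1 18.6] [0.59 1.88 0.09]
scene 1312 [0.643 0.025 0.583] [ 0.59  -0.012  0.17 ]
crop origin 192 150
top 818 [0.628 0.029 0.586] [ 0.59  -0.011  0.17 ]
-94.20347865152907 [0.58859091 1.88533362 0.10009793]
```

View pics/k5.png

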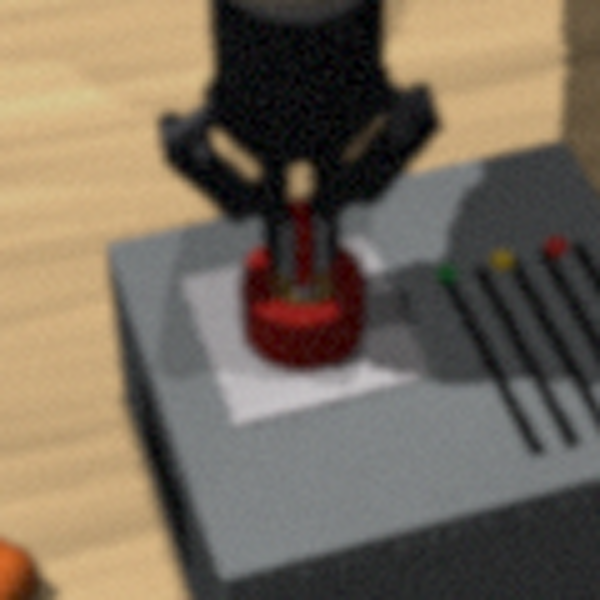

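The key stands edge-on at crop (300,240), gripped on the rotor and turned 98.5°. The drawer is shut. Hand in.

```bash
python3 -c "
from h import *
print(arm.close_job())"
```

```text
the job is handed in; nothing more can be done
None
```

I handed the job in with the drawer shut and the red key seated in the switch, still gripped. The key is turned about 98.5° clockwise, so the rotor should be just past a quarter turn, and the blue and yellow keys were left in the block.

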